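# Present a sample jar to the reader and snap its lid on

## Task

Turn the open sample jar on its turntable so that its barcode label faces the reader block squarely, then pick up the small plug lid by its knob and press it straight down into the jar's mouth until it snaps past the catches. Do not stop at the snap: keep pressing firmly so that the seal stays well squeezed, and finish with the gripper still on the knob, pressing down, with the label still facing the reader. Leave the other things on the bench where they are.

Things in the scene. Friction and masses are not known exactly. Their poses are not given: they have to be found in the camera images.
- station: White reader station, fixed: base plate 110 x 200 mm, 12 thick, with a turntable (80 mm disc) at one end and an upright white reader block (80 wide, 60 deep, top 107 mm above the bench) with a black window at the other. Origin: on the bench on the turntable's axis; z up; y points from that axis to the reader's window, 85 mm away. Its place and yaw vary.
- jar (a joint): Turn of the jar about its upright axis, rad: 0 when its label faces the reader squarely, positive counter-clockwise from above. Starts between -1.45 and -0.5; stops at -1.75 and 1.75. It turns stiffly (0.12 N m) and stays where it is left.
- mark (a point): Middle of the barcode label (white paper, black bars), on the jar's side 28 mm from its axis, 60 mm above the bench. Its y axis points out of the label, z up. Above it at the rim, on the same side, a small grey lug 10 mm wide stands out 7.5 mm. Grip the jar across, at right angles to the lug, in its upper half.
- mouth (a point): Centre of the mouth of the jar: an open grey cylinder, 56 mm outside, 82 tall, fixed on the turntable; rim (this point) 102 mm above the bench; z up. Three sprung balls inside, 6.5 mm below the rim, are the catches. A black rubber seal ring, 42 mm inside, stands 4 mm proud of the rim. The lid's plug enters with some 3 mm of room all round, at any yaw.
- seal (a joint): How far the lid has squeezed the rubber seal ring down, m: 0 free, 0.004 fully down. It is springy, about 4 N per mm (16 N fully down). A lid that is only snapped in and not pressed leaves it below 0.001.
- lid: The small grey plug lid, about 60 g, standing on its plug, knob up, 67 mm tall: plug (28 mm across at the bottom, widening from 4 mm up to a 38 mm bead 9 to 11 mm up, then a 32 mm neck), disc 60 mm across, 25 to 31 mm up, round knob 22 mm across, 31 to 67 mm up. Origin: centre of the plug's underside, z up.
- knob (a point): Point on the lid's axis in its knob, 54 mm above the lid's origin: a good height to grip. Depths of the lid's origin below the rim as it is pressed in: the catches meet it at about 11 mm, the resistance rises to some 8 N and drops suddenly at about 16 mm (the catches then even draw the lid in), the disc meets the seal at 21 mm and the rim at 25 mm.
- big_lid: Bystander: a larger flat grey lid, 94 mm across and 6 mm thick with the same knob but no plug, lying on the bench, 42 mm tall. It does not fit. Origin: centre of its underside.
- dish: Bystander: clear culture dish, 92 mm across, 15 mm tall. Origin: centre of its underside.
- bottle: Bystander: amber reagent bottle, 60 mm across, 110 mm tall. Origin: centre of its underside.
- vial: Bystander: small glass vial, 22 mm across, 45 mm tall. Origin: centre of its underside.
- tip_box: Bystander: pipette-tip box, 85 x 120 mm, 67 mm tall. Origin: centre of its underside.
- timer: Bystander: flat bench timer, 65 x 75 mm, 18 mm thick. Origin: centre of its underside.
- spatula: Bystander: lab spatula, 170 mm long, lying flat. Origin: its underside, near the middle.
Mind the look-alikes: they are no part of the job. What is shaped like the lid but blue, green or yellow is not meant.

How it is judged:
On the way, in this order (a step that is already met when the one before it is completed fails the run):
1. the jar's label faces the reader, with the lid not yet on the jar (value of joint jar between -0.17 and 0.17 rad and horizontal distance between lid and mouth above 0.05 m), for 0.2 s.
2. the lid has snapped in past the catches, straight, with the label still facing the reader (value of joint jar between -0.17 and 0.17 rad and z of lid in the frame of mouth below -0.0205 m and horizontal distance between lid and mouth below 0.003 m and angle between lid's own z axis and vertical below 0.07 rad), for 0.2 s.
At the end, for the whole second after the job is handed in: Label faces the reader within 0.17 rad; lid snapped in (origin over 20.5 mm below the rim, within 3 mm of the jar's axis, tilt under 0.07 rad); the gripper is on the lid and keeps pressing, the seal squeezed over 1.3 mm (about 5 N) through the last second (all of step 2 and value of joint seal above 0.0013 m and contact force between the fingers and lid above 1 N); the arm keeps its last pose, push and grip.
It fails at once if a bystander is moved more than 30 mm (distance of any of big_lid, dish, bottle, vial, tip_box, timer, spatula from where it was at the start of the episode above 0.03 m).
It also fails if it takes over 66 s, if anything falls off the work surface, if the arm or the gripper's body presses on something with over 40 N, if the wrist force passes 120 N, or if a joint passes its speed limit or range.

## Robot

A 6-joint arm with a two-finger parallel gripper is mounted at the origin on the work surface. World frame = base frame: x ahead of the robot, y to its left, z up, the work surface at z = 0. Lengths are in m, angles in rad, forces in N, time in s.
With the tool pointing down it reaches from about 0.35 to 0.925 m from the base axis. Payload 6.4 kg.
Tool frame: the origin (TCP) lies on the centre line of the jaws, within the pads' length; the fingertips stand 14 mm ahead of it and the grasp point (between the pads) lies 5 mm behind it; z points along the fingers, y is the line along which they close (so a half turn about z gives the same grasp; the last joint's range is limited). The gripper opens to 94 mm and grips with 3 to 60 N. Pads are 16 mm wide; open, the fingers measure 119 mm over their backs; the gripper's body (75 mm by 177 mm) begins 78 mm behind the grasp point.
Start: joints at [1.153, 0.245, 1.558, -0, 1.339, -0.174], TCP at [0.157, 0.631, 0.219] pointing down, gripper open.
Joint ranges: [-3.13, 3.13], [-1.02, 2.26], [0.13, 2.54], [-0.95, 4.09], [0.21, 2.88], [-2.74, 2.74]. Speed limits (rad/s): [2.57, 2.57, 3.14, 3.14, 3.14, 3.14].

## Interface

Orientations are given as a unit quaternion [w, x, y, z].
In Python, from rig import bot, optics, nets gives the robot as it stands. The module is installed in compiled form; this text tells all that it offers.
- The arm moves only by the shell command python3 -m handwheel 'ROWS' [FORCE]. ROWS is text: rows parted by semicolons, each of 5 numbers parted by spaces: the shift along the tool's x, y, z in m, then the turn about the tool's z in degrees, then the closure, from 0 (fully open) to 1 (shut). In form: dx dy dz spin gripper; .... A call has 1 to 8 rows; each row shifts and turns the commanded pose from where the row before left it, along the tool's axes as they then stand; what a row does not reach is not made up. A row lasts 1/8 s, in which the tool goes at most 62.5 mm and 10.7 degrees, less where a joint would pass 70% of its speed; a pose out of reach is approached as far as the arm can. A call is refused whole if a number of a shift passes 0.0625 or a number of a turn 10.7, either way. A call with a gripper value outside its range is refused whole. The fingers move at their own pace and stop on an object; FORCE is the grip in N (left out, the last holds). Time passes only in rows, so rows that do not move let the fingers close. It gives the time, the measured TCP pose, the force, the opening and the grip force at its end, in the units of the state.
- bot.get_state(): the state, without advancing time (a new reading comes with each control period).
- optics.grab_frame(name): name is "side" or "top"; returns (picture, depth): 480x640x3 uint8, blue, green, red; 480x640 float32, m along the optical axis (not along the pixel's ray), 0 where there is no reading.
- optics.get_calibration(name): a dict with "vertical_fov" (degrees; the focal length in pixels is half the picture's height over the tangent of half this angle, whatever the lens; pixels are square), "cx", "cy" (the principal point, pixels), "xyz" and "orientation" of the camera in the world. Camera axes: x right, y down, z forward; pixel columns grow to the right and rows downward; lengths in m; the calibration is good to about 2 mm. A picture is of the moment at which its call begins. get_calibration takes no time and is no camera call.
- bot.close_job(): hands the job in; it is judged then, once.
Trained networks look in the newest picture that a camera, given by its name, has taken for a name from the list of things; names that differ only in an ending like _2 or _b are one class to them, and where a whole thing is asked for, a point or a joint stands for the part that bears it (a point fixed in the world has none). Each returns a list of dicts, best first, with "confidence" (0 to 1); they miss things now and then, are a little off and sometimes report something else, mostly with a low value. They report only what shows in the picture. A call takes as long as a camera call. They do not tell look-alikes from the thing itself.
- nets.trace(camera, query): "region" (480x640 bool, what is visible of it) and "pixel" ([row, column] in pixels, amid what is visible of it).
- nets.place_of(camera, query): "pixel" ([row, column] in pixels: a listed point, or the origin of a listed thing).
The state is a dict: "time": time; "joint_positions": joint angles; "qd": joint speeds; "tau": joint torques, N m; "tcp_pos": TCP position; "eef_rot": TCP orientation; "contact_force": force on the tool from outside, world axes, zero at the start; "wrist_torque": the same for the moment, N m; "width": finger opening in m; "finger_force": force on a finger pad.
Only numpy, scipy, OpenCV 4.12 (cv2) and the standard library are available. Lean on these libraries where they do the work, as an engineer would, in place of code of your own. Each camera call takes 0.05 s, during which the arm holds its last target. There are 200 camera calls.

## Working session

There is one attempt and no reset: what is moved stays moved. The work goes in short steps, Python scripts to look and compute and a shell command to move; the robot and the scene stay as the last step left them, time stands still between calls to the robot, and variables do not carry over. Pictures are saved under pics/ and viewed, at most 10 in all, crops included, and the job is handed in when it is done.

```bash
mkdir -p pics; cat > h.py <<'E'
import numpy as np, cv2
from scipy.spatial.transform import Rotation as R
from rig import bot, optics, nets
def cal(n):
    c=optics.get_calibration(n); f=240/np.tan(np.radians(c["vertical_fov"])/2)
    q=c["orientation"]; return f,c["cx"],c["cy"],np.array(c["xyz"]),R.from_quat([q[1],q[2],q[3],q[0]]).as_matrix()
def ray(n,rc):
    f,cx,cy,t,M=cal(n); return t,M@np.array([(rc[1]-cx)/f,(rc[0]-cy)/f,1])
def atz(n,rc,z):
    t,d=ray(n,rc); return t+d*(z-t[2])/d[2]
def cloud(n,D):
    f,cx,cy,t,M=cal(n); v,u=np.mgrid[:480,:640]
    return np.stack([(u-cx)/f*D,(v-cy)/f*D,D],-1)@M.T+t
def proj(n,p):
    f,cx,cy,t,M=cal(n); c=M.T@(np.array(p)-t); return [cy+f*c[1]/c[2],cx+f*c[0]/c[2]]
E
python3 - <<'E'
from h import *
for n in("top","side"):
    I,D=optics.grab_frame(n); cv2.imwrite(f"pics/{n}0.png",I); P=cloud(n,D); np.save(n+"0.npy",P)
    print(n,optics.get_calibration(n))
    for q in("mouth","mark","knob","lid","big_lid","station"):
        for r in nets.place_of(n,q)[:4]:
            p=np.round(r["pixel"]).astype(int); print(q,p,round(r["confidence"],2),P[min(p[0],479),min(p[1],639)].round(3))
s=bot.get_state(); print(s)
E
```

```text
top {'vertical_fov': 55.56809409871456, 'cx': 316.479278321606, 'cy': 243.44936281643243, 'xyz': array([0.34784314, 0.02724974, 1.23878795]), 'orientation': array([-0.08205487,  0.72342785, -0.6812214 ,  0.07652806])}
mouth [271 432] 0.81 [ 0.567 -0.27   0.026]
mark [261 423] 0.95 [ 0.595 -0.247  0.019]
mark [225 422] 0.67 [ 0.686 -0.235  0.055]
knob [260 266] 0.85 [0.564 0.174 0.064]
knob [258 185] 0.81 [0.555 0.386 0.068]
knob [296 204] 0.71 [0.46  0.325 0.066]
knob [260 232] 0.61 [0.564 0.27  0.029]
lid [265 230] 0.87 [0.549 0.272 0.039]
lid [263 266] 0.87 [0.56  0.177 0.04 ]
lid [260 189] 0.85 [0.554 0.38  0.05 ]
lid [299 206] 0.82 [0.453 0.322 0.054]
big_lid [204 371] 0.78 [ 0.749 -0.1    0.018]
side {'vertical_fov': 51.55156961361238, 'cx': 325.37288352954533, 'cy': 241.08523487117824, 'xyz': array([ 0.34890285, -0.6806575 ,  1.01983465]), 'orientation': array([-0.32562315,  0.93078665, -0.15438278,  0.06141443])}
mouth [343 351] 0.63 [ 0.575 -0.237  0.057]
mouth [194 279] 0.5 [0.555 0.263 0.028]
mark [343 358] 0.63 [ 0.587 -0.245  0.065]
knob [159 268] 0.87 [0.557 0.378 0.059]
[... 391 characters left out ...]
nt_positions': array([ 1.15286412e+00,  2.45070402e-01,  1.55780518e+00, -6.36603613e-07,
        1.33869565e+00, -1.74123758e-01]), 'qd': array([-4.96339714e-04, -3.29991582e-03,  5.71947935e-04,  4.19867683e-05,
       -2.41619919e-04, -3.40255938e-04]), 'tau': array([-1.62324744e-03, -4.15745115e+01, -3.14804792e+01,  6.83112047e-02,
        2.90325342e-02, -2.46716354e-05]), 'tcp_pos': array([0.15692407, 0.63078456, 0.21947141]), 'eef_rot': array([3.42096061e-06, 1.21602446e-01, 9.92578886e-01, 1.01547978e-05]), 'contact_force': array([ 0.69278221,  0.36642314, -0.05809405]), 'wrist_torque': array([-0.00014196, -0.02602211, -0.0439498 ]), 'finger_force': 0.0, 'width': 0.0944127819059384}
```

View pics/top0.png

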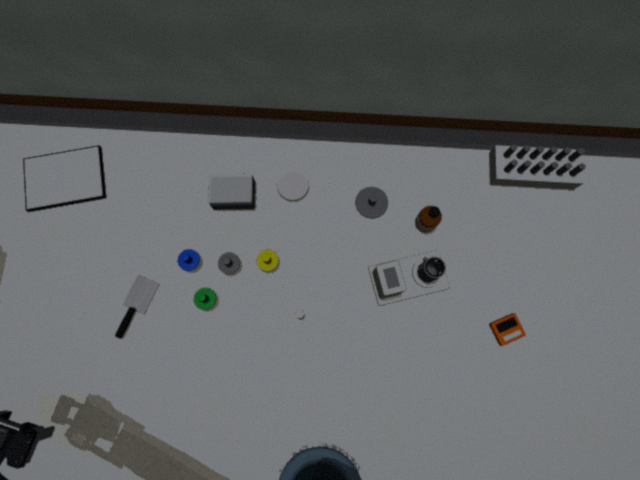

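View pics/side0.png

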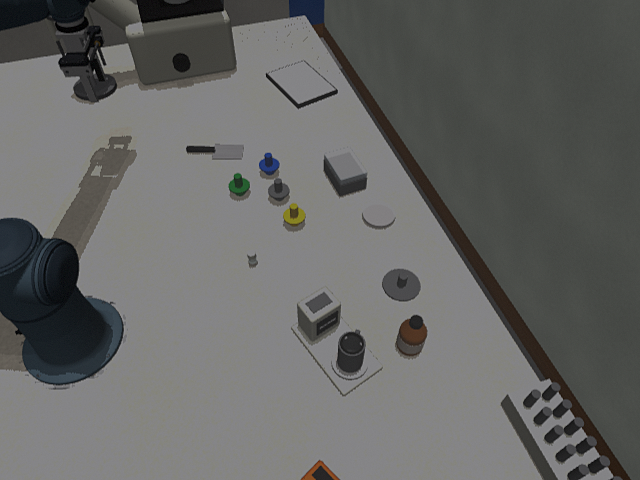

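Grey lid at top (264,229) / side (190,279). Blue (260,188), green (299,205) and yellow (260,267) are look-alikes, and the flat grey disc at (202,371) is big_lid. Station is at top (278,410), with the reader on its left and the jar at (268,431). Next: enlarged crops and a fit.

```bash
python3 - <<'E'
from h import *
a=cv2.imread("pics/top0.png"); b=cv2.imread("pics/side0.png")
A=cv2.resize(a[240:310,360:460],(500,350),interpolation=cv2.INTER_CUBIC)
C=cv2.resize(a[230:320,170:290],(500,375)[0:2],interpolation=cv2.INTER_CUBIC)[:250]
B=cv2.resize(b[280:400,285:385],None,fx=5,fy=5,interpolation=cv2.INTER_CUBIC)[:600,:]
B=cv2.resize(B,(300,360)); 
o=np.zeros((600,800,3),np.uint8); o[:350,:500]=A;o[350:600,:500]=C;o[:360,500:]=B
cv2.imwrite("pics/crop1.png",np.clip(o*1.6,0,255).astype(np.uint8))
P=np.load("top0.npy"); 
print(np.round(P[255:290:2,415:450:2,2]*1000).astype(int))
def comp(n,lo,hi,box):
    P=np.load(n+"0.npy"); m=(P[...,2]>lo)&(P[...,2]<hi)&(P[...,0]>box[0])&(P[...,0]<box[1])&(P[...,1]>box[2])&(P[...,1]<box[3])
    return P[m]
for n in("top","side"):
    q=comp(n,.1,.115,(.48,.66,-.22,-.1)); 
    if len(q)>4: print(n,"reader",len(q),q.mean(0).round(4),cv2.minAreaRect((q[:,:2]*1000).astype(np.float32)))
    q=comp(n,.096,.112,(.48,.66,-.32,-.225)); 
    if len(q)>4: print(n,"rim",len(q),q.mean(0).round(4),cv2.minEnclosingCircle((q[:,:2]*1000).astype(np.float32)))
    q=comp(n,.006,.016,(.45,.7,-.34,-.05)); 
    if len(q)>4: print(n,"plate",len(q),q.mean(0).round(4),cv2.minAreaRect((q[:,:2]*1000).astype(np.float32)))
    q=comp(n,.058,.075,(.52,.6,.23,.31)); print(n,"knobtop",len(q),q.mean(0).round(4))
    q=comp(n,.025,.036,(.51,.6,.22,.32)); print(n,"disc",len(q),q.mean(0).round(4))
E
```

```text
[[   7   14    7   10   17   13   10   13   13   11    9   13   13   -2
    -3   -4   -4   -2]
 [  13    8   17   11   11   99   11   11  106  103  105  102   13    1
     1   -3    0    4]
 [  13   17   17   20   98   98  102  104  106  100  103  107  105  105
     0    1    6   -3]
 [  14   18   24   17   19   98   67   54   57   60   94   79  101  105
   100    2    1    4]
 [  17   19   22   19   82  102  108   28   40   45   54   63   77  101
   110    2   -2    3]
 [  23   16   19   67   94  106   22   23   24   30   42   55   69   82
   106  102    0    3]
 [  19   20   51   77   96   99   23   23   30   25   29   41   61   76
   104   99    2    3]
 [  16   21   54   71   95  102  106   22   23   25   24   39   56   79
   104  102    1    2]
 [  18   25   52   69   85  104  104   28   25   28   24   32   55   73
   106    4    1    1]
 [  19   21   48   63   80   98  103  108   21   24   25   33  100  105
   104   -1   -2    2]
 [  16   21   35   52   73   88   99  102  104  110  105  109  103  103
     9   14    3   -1]
 [  18   19   28   46   59   70   82   88  103  100  10
[... 838 characters left out ...]
55674743652344)
top plate 1233 [ 0.5467 -0.2155  0.0115] ((577.1402587890625, -195.3896026611328), (283.6857604980469, 244.5681915283203), 89.13480377197266)
top knobtop 58 [0.5557 0.2784 0.0665]
top disc 298 [0.5554 0.2773 0.031 ]
side reader 869 [ 0.5301 -0.1516  0.1058] ((531.4307250976562, -149.66773986816406), (80.25543975830078, 60.388248443603516), 17.458175659179688)
side rim 307 [ 0.5649 -0.2599  0.1016] ((567.1942749023438, -255.74302673339844), 31.63467025756836)
side plate 1911 [ 0.5454 -0.2335  0.0106] ((583.5746459960938, -208.05120849609375), (176.22605895996094, 212.70657348632812), 17.02969741821289)
side knobtop 47 [0.557  0.2758 0.0639]
side disc 214 [0.5562 0.2722 0.0294]
```

View pics/crop1.png

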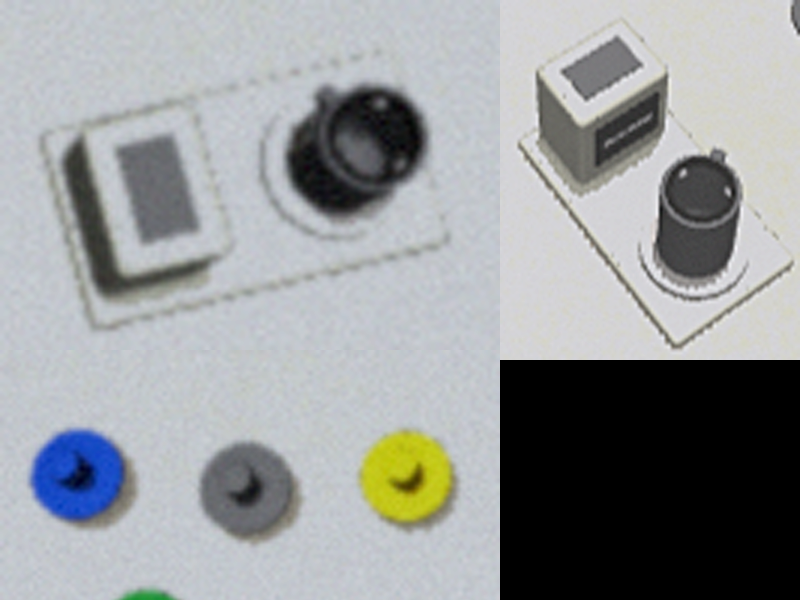

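The crop confirms it: grey lid in the middle of blue, yellow and green. The lug is at about top px (259,425), and the reader window is toward image left. Fitting the numbers now.

```bash
cat >> h.py <<'E'
from scipy.optimize import least_squares
def jar(n,P,c0=(.5646,-.2585)):
    m=(P[...,2]>.094)&(P[...,2]<.112)&(np.hypot(P[...,0]-c0[0],P[...,1]-c0[1])<.042); q=P[m]
    c=np.array(c0)
    for _ in range(3):
        r=np.hypot(*(q[:,:2]-c).T); k=(r<.031)&(r>.018)
        # outer edge fit: mean annulus radius 24.5
        k2=k; c=least_squares(lambda x:np.maximum(np.hypot(*(q[k2,:2]-x).T)-.028,0)+np.minimum(np.hypot(*(q[k2,:2]-x).T)-.0205,0),c).x
    r=np.hypot(*(q[:,:2]-c).T); l=q[(r>.0305)&(r<.038)]
    d=l[:,:2].mean(0)-c if len(l) else np.zeros(2)
    return c.round(4),len(l),np.degrees(np.arctan2(d[1],d[0])).round(1)
E
python3 - <<'E'
from h import *
for n in("top","side"):
    print(n,jar(n,np.load(n+"0.npy")))
    
    I=cv2.imread(f"pics/{n}0.png")
p=atz("top",(259.4,425),.099); print(p,np.degrees(np.arctan2(p[1]+.2575,p[0]-.5655)))
p=atz("side",(280+155/3,285+217/3),.099); print(p,np.degrees(np.arctan2(p[1]+.2575,p[0]-.5655)))
for n,r in(("top",(230+(467-350)/4.17,170+240/4.17)),):print(r,atz(n,r,.067))
E
```

```text
top (array([ 0.5647, -0.2565]), 6, np.float64(48.0))
side (array([ 0.565 , -0.2585]), 8, np.float64(47.0))
[ 0.58299283 -0.23413031  0.099     ] 53.1841771968174
[ 0.58650539 -0.2362008   0.099     ] 45.397930324114235
(258.0575539568345, 227.55395683453236) [0.56216822 0.27485489 0.067     ]
```

```bash
python3 -m handwheel '-0.035 -0.0425 0 0 0;-0.035 -0.0425 0 0 0;-0.035 -0.0425 0 0 0;-0.035 -0.0425 0 0 0;-0.035 -0.0425 0 0 0;-0.035 -0.0425 0 0 0;-0.035 -0.0425 0 0 0;-0.035 -0.0425 0 0 0' 45; python3 -m handwheel '-0.035 -0.0425 0 0 0;-0.035 -0.0425 0 0 0;-0.035 -0.0425 0 0 0;-0.035 -0.0425 0 0 0;-0.035 -0.0425 0 0 0;-0.035 -0.0425 0 0 0;-0.035 -0.0425 0 0 0;-0.035 -0.0425 0 0 0'
```

```text
time: 1.7
tcp_pos: [0.3471, 0.2317, 0.2198]
eef_rot: [0.001, 0.121, 0.993, 0.0]
contact_force: [-0.6, 0.1, -0.2]
width: 0.0942
finger_force: 0.0
time: 2.7
tcp_pos: [0.5369, -0.1662, 0.2197]
eef_rot: [0.0, 0.122, 0.993, -0.0]
contact_force: [0.3, -0.2, -0.3]
width: 0.0937
finger_force: 0.0
```

```bash
python3 -m handwheel '-0.0246 -0.041 0 0 0;-0.0246 -0.041 0 0 0;0 0 0 10.7 0;0 0 0 10.7 0;0 0 0 10.7 0;0 0 0 10.7 0;0 0 0 10.7 0;0 0 0 10.7 0' 45; python3 -m handwheel '0 0 0 10.7 0;0 0 0 10.7 0;0 0 0 10.7 0;0 0 0 10.7 0;0 0 0 10.7 0;0 0 0 0 0'; python3 - <<'E'
from h import *
s=bot.get_state(); print(s["joint_positions"]); q=s["eef_rot"]; M=R.from_quat([q[1],q[2],q[3],q[0]]).as_matrix(); print(M.round(4),np.degrees(np.arctan2(M[1,1],M[0,1])),s["tcp_pos"])
for n in("top","side"):
    I,D=optics.grab_frame(n); print(n,jar(n,cloud(n,D))); cv2.imwrite(f"pics/{n}1.png",I)
E
```

```text
time: 3.7
tcp_pos: [0.5642, -0.2557, 0.2195]
eef_rot: [0.0, 0.633, 0.774, 0.0]
contact_force: [0.6, 0.5, 0.3]
width: 0.0938
finger_force: 0.0
time: 4.45
tcp_pos: [0.5642, -0.2557, 0.2195]
eef_rot: [0.0, 0.912, 0.41, 0.0]
contact_force: [-0.4, -0.4, -1.0]
width: 0.0942
finger_force: 0.0
[-6.08378093e-01  1.74777970e-01  1.63944370e+00 -1.05103711e-05
  1.32728861e+00  1.16624126e-01]
[[ 6.631e-01  7.485e-01  1.000e-04]
 [ 7.485e-01 -6.631e-01 -1.000e-04]
 [-0.000e+00  1.000e-04 -1.000e+00]] -41.53942210073884 [ 0.5641626  -0.25572606  0.21952418]
top (array([ 0.5694, -0.2485]), 0, np.float64(0.0))
side (array([ 0.5655, -0.2586]), 8, np.float64(47.0))
```

```bash
python3 -m handwheel '-0.0008 0.0021 0.04 0 0;0 0 0.04 0 0;0 0 0.03 0 0;0 0 0.025 0 0;0 0 0 0 1;0 0 0 0 1;0 0 0 0 1;0 0 0 0 1' 50; python3 -m handwheel '0 0 0 0 1;0 0 0 0 1;0 0 0 0 1'
```

```text
time: 5.55
tcp_pos: [0.5658, -0.2581, 0.0856]
eef_rot: [0.001, 0.912, 0.41, 0.001]
contact_force: [0.2, 0.1, -0.1]
width: 0.0575
finger_force: 0.0
time: 5.92
tcp_pos: [0.5656, -0.258, 0.0854]
eef_rot: [0.0, 0.912, 0.409, 0.0]
contact_force: [-0.8, 0.7, 5.1]
width: 0.0545
finger_force: 49.9
```

```bash
python3 -m handwheel '0 0 0 -8.4 1;0 0 0 -8.4 1;0 0 0 -8.4 1;0 0 0 -8.4 1;0 0 0 -8.4 1;0 0 0 -8.4 1;0 0 0 -8.3 1;0 0 0 0 1'; python3 -m handwheel '0 0 0 0 0;0 0 0 0 0;0 0 0 0 0;0 0 -0.04 0 0;0 0 -0.05 0 0;0 0 -0.05 0 0;0 0 0 0 0'; python3 - <<'E'
from h import *
s=bot.get_state(); q=s["eef_rot"]; M=R.from_quat([q[1],q[2],q[3],q[0]]).as_matrix(); print(np.degrees(np.arctan2(M[1,1],M[0,1])),s["tcp_pos"])
I,D=optics.grab_frame("side"); P=cloud("side",D); print(jar("side",P)); cv2.imwrite("pics/side2.png",cv2.resize(I[260:400,270:410],None,fx=4,fy=4,interpolation=cv2.INTER_CUBIC))
for r in nets.place_of("side","mark"): print(r)
E
```

```text
time: 6.92
tcp_pos: [0.5659, -0.258, 0.0855]
eef_rot: [0.001, 0.595, 0.804, 0.0]
contact_force: [-0.3, 0.4, 4.8]
width: 0.0539
finger_force: 49.9
time: 7.8
tcp_pos: [0.5674, -0.2592, 0.2299]
eef_rot: [0.005, 0.595, 0.804, 0.0]
contact_force: [0.4, -0.4, 0.1]
width: 0.0942
finger_force: 0.0
17.024082986677303 [ 0.56739004 -0.25922547  0.2299012 ]
(array([ 0.5642, -0.2583]), 9, np.float64(107.8))
{'pixel': [344.2, 341.9], 'confidence': 0.6}
```

View pics/side2.png

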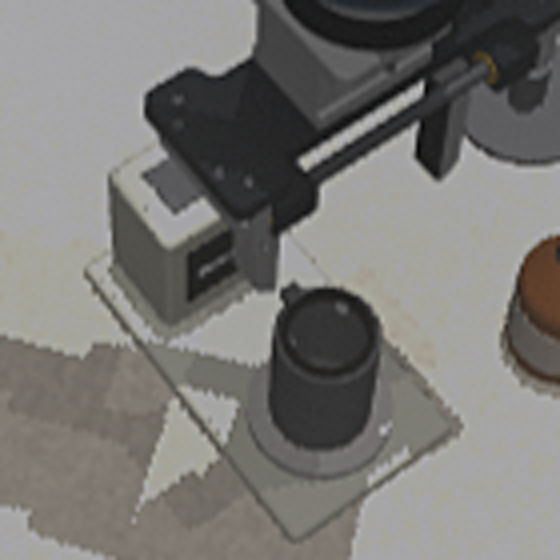

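The lug and label now face the reader (107.8° against station y at about 107.2°), lug at crop (290,293). On to the lid.

```bash
python3 -m handwheel '0.0515 0.0146 0 0 0;0.0515 0.0146 0 0 0;0.0515 0.0146 0 0 0;0.0515 0.0146 0 0 0;0.0515 0.0146 0 0 0'; python3 - <<'E'
from h import *
for n in("top","side"):
    P=np.load(n+"0.npy"); m=(P[...,2]>.022)&(P[...,2]<.038)&(np.hypot(P[...,0]-.556,P[...,1]-.276)<.04); q=P[m]
    print(n,cv2.minEnclosingCircle((q[:,:2]*1000).astype(np.float32)))
    m=(P[...,2]>.06)&(P[...,2]<.075)&(np.hypot(P[...,0]-.556,P[...,1]-.276)<.04); print(P[m].mean(0).round(4))
    I,D=optics.grab_frame(n); P=cloud(n,D)
    for r in nets.place_of(n,"knob"): print(r, atz(n,r["pixel"],.054).round(4))
    S=[r["region"] for r in nets.trace(n,"lid")]
    for g in S:
        k=g&(P[...,2]>.024)&(P[...,2]<.036); print(n,"disc",k.sum(),I[g].mean(0).round(),cv2.minEnclosingCircle((P[k][:,:2]*1000).astype(np.float32)) if k.sum()>9 else "")
E
python3 -m handwheel '0.0515 0.0146 0 0 0;0.0515 0.0146 0 0 0;0.0515 0.0146 0 0 0;0.0515 0.0146 0 0 0;0.0515 0.0146 0 0 0;0 0 0 0 0'
```

```text
time: 8.52
tcp_pos: [0.558, 0.0117, 0.2218]
eef_rot: [-0.002, 0.595, 0.804, -0.001]
contact_force: [0.8, -0.5, 0.1]
width: 0.0938
finger_force: 0.0
top ((557.3553466796875, 278.66668701171875), 30.439136505126953)
[0.5556 0.2785 0.0667]
{'pixel': [296.0, 202.9], 'confidence': 0.91} [0.4607 0.3312 0.054 ]
{'pixel': [258.8, 264.1], 'confidence': 0.77} [0.5684 0.1808 0.054 ]
{'pixel': [262.4, 227.9], 'confidence': 0.7} [0.553  0.2755 0.054 ]
{'pixel': [257.8, 183.1], 'confidence': 0.54} [0.5582 0.3953 0.054 ]
top disc 315 [44. 96. 30.] ((457.166259765625, 332.3968505859375), 30.053699493408203)
top disc 257 [73. 70. 69.] ((556.7493286132812, 280.0606384277344), 28.983154296875)
top disc 291 [123.  51.  23.] ((557.7538452148438, 388.7981262207031), 30.43308448791504)
top disc 290 [ 21. 127. 126.] ((569.646240234375, 174.8854217529297), 29.503890991210938)
side ((556.6556396484375, 278.8933410644531), 32.123870849609375)
[0.5565 0.2766 0.0644]
{'pixel': [156.1, 266.9], 'confidence': 0.61} [0.5578 0.3956 0.054 ]
{'pixel': [284.0, 402.3], 'confidence': 0.59} [ 0.7432 -0.1322  0.054 ]
{'pixel': [208.6, 293.1], 'confidence': 0.52} [0.5702 0.1762 0.054 ]
{'pixel': [177.3, 240.1], 'confidence': 0.52} [0.4651 0.3345 0.054 ]
{'pixel': [364.9, 349.9], 'confidence': 0.37} [ 0.5553 -0.2815  0.054 ]
side disc 198 [47. 85. 40.] ((458.240478515625, 332.0388488769531), 32.733665466308594)
side disc 153 [ 38. 112. 120.] ((575.062255859375, 172.6964874267578), 30.13386344909668)
side disc 180 [103.  53.  34.] ((556.8545532226562, 386.1155090332031), 30.9459171295166)
time: 9.57
tcp_pos: [0.5539, 0.2788, 0.2236]
eef_rot: [-0.0, 0.594, 0.805, -0.0]
contact_force: [0.2, -0.3, -0.1]
width: 0.0941
finger_force: 0.0
```

```bash
python3 -m handwheel '-0.0015 0.0022 0.045 0 0;0 0 0.045 0 0;0 0 0.045 0 0;0 0 0.025 0 0;0 0 0.016 0 0;0 0 0 0 0;0 0 0 0 0.7;0 0 0 0 1' 40; python3 -m handwheel '0 0 0 0 1;0 0 0 0 1;0 0 0 0 1;0 0 0 0 1;0 0 0 0 1'
```

```text
time: 10.58
tcp_pos: [0.5575, 0.2768, 0.05]
eef_rot: [0.001, 0.595, 0.804, 0.001]
contact_force: [0.3, -1.0, 0.6]
width: 0.0776
finger_force: 0.0
time: 11.2
tcp_pos: [0.5564, 0.2767, 0.0484]
eef_rot: [-0.0, 0.595, 0.804, -0.0]
contact_force: [0.2, 1.4, -0.9]
width: 0.0274
finger_force: 0.0
```

```bash
python3 -m handwheel '0 0 0 0 1;0 0 0 0 1;0 0 0 0 1' 55;  python3 -m handwheel '0 0 -0.02 0 1;0 0 -0.03 0 1;0 0 -0.04 0 1;0 0 -0.05 0 1;0 0 -0.04 0 1;0 0 0 0 1;0 0 0 0 1';python3 - <<'E'
from h import *
s=bot.get_state(); t=s["tcp_pos"]; print(t)
out=[]
for n in("top","side"):
    I,D=optics.grab_frame(n); P=cloud(n,D); z=t[2]-.048
    m=(P[...,2]>z-.004)&(P[...,2]<z+.04)&(np.hypot(P[...,0]-t[0],P[...,1]-t[1])<.045); print(m.sum(),P[m].mean(0).round(4) if m.sum() else "")
    k=m&(abs(P[...,2]-z-.028)<.006); print(n,cv2.minEnclosingCircle((P[k][:,:2]*1000).astype(np.float32)) if k.sum()>5 else "")
    r,c=map(int,proj(n,t)); print(r,c); r=np.clip(r,50,430);c=np.clip(c,60,580); out.append(cv2.resize(I[r-50:r+50,c-60:c+60],(400,333),interpolation=cv2.INTER_CUBIC))
cv2.imwrite("pics/held.png",np.hstack(out))
E
```

```text
time: 11.58
tcp_pos: [0.5566, 0.2767, 0.0485]
eef_rot: [0.0, 0.595, 0.804, 0.0]
contact_force: [1.5, 0.2, 0.1]
width: 0.0209
finger_force: 55.0
time: 12.45
tcp_pos: [0.5558, 0.2765, 0.2277]
eef_rot: [-0.0, 0.595, 0.804, -0.001]
contact_force: [-0.2, -1.1, -0.9]
width: 0.0213
finger_force: 55.0
[0.55577029 0.27645579 0.22766888]
85 [0.5567 0.2563 0.2102]
top ((556.736328125, 261.07464599609375), 23.868595123291016)
247 213
259 [0.5518 0.2648 0.2049]
side ((551.7794799804688, 273.7753601074219), 30.64826011657715)
133 273
```

View pics/held.png

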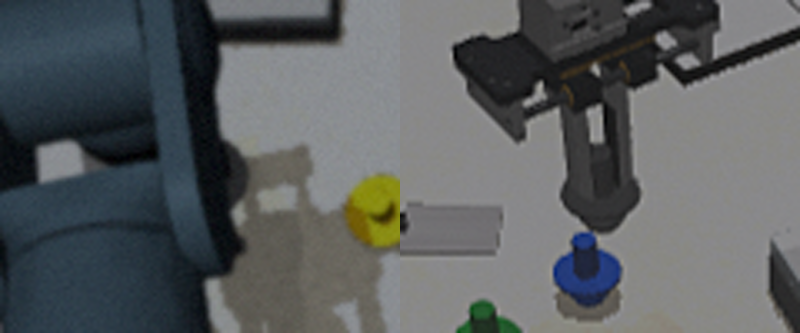

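Lid is held upright at side px (133,273), hanging straight below the fingers. Carry it to the jar.

```bash
python3 -m handwheel '-0.0515 -0.0148 0 0 1;-0.0515 -0.0148 0 0 1;-0.0515 -0.0148 0 0 1;-0.0515 -0.0148 0 0 1;-0.0515 -0.0148 0 0 1'; python3 -m handwheel '-0.0515 -0.0148 0 0 1;-0.0515 -0.0148 0 0 1;-0.0515 -0.0148 0 0 1;-0.0515 -0.0148 0 0 1;-0.0515 -0.0148 0 0 1;0 0 0 0 1;0 0 0 0 1'; python3 - <<'E'
from h import *
s=bot.get_state(); t=s["tcp_pos"]; print(t,s["contact_force"])
d=np.array([.5653,-.2588])-t[:2]; q=s["eef_rot"]; M=R.from_quat([q[1],q[2],q[3],q[0]]).as_matrix(); print(M[:2,:2].T@d, M[:,2])
I,D=optics.grab_frame("side"); P=cloud("side",D); z=t[2]-.048
k=(abs(P[...,2]-z-.028)<.006)&(np.hypot(P[...,0]-t[0],P[...,1]-t[1])<.045); print(cv2.minEnclosingCircle((P[k][:,:2]*1000).astype(np.float32)))
print(jar("side",P))
E
```

```text
time: 13.18
tcp_pos: [0.5601, 0.0073, 0.2266]
eef_rot: [-0.001, 0.595, 0.804, -0.001]
contact_force: [0.6, 0.7, -1.2]
width: 0.0214
finger_force: 55.0
time: 14.05
tcp_pos: [0.5652, -0.2583, 0.2269]
eef_rot: [-0.002, 0.595, 0.804, 0.0]
contact_force: [0.5, 0.7, -0.3]
width: 0.0207
finger_force: 55.0
[ 0.56520644 -0.25826469  0.22687552] [ 0.49648846  0.73722979 -0.34573862]
[-5.39239331e-04 -6.72603173e-05] [-0.00225838  0.00204662 -0.99999536]
((563.5720825195312, -257.9610290527344), 29.92098045349121)
(array([ 0.564 , -0.2585]), 11, np.float64(104.7))
```

```bash
python3 -m handwheel '-0.0005 0 0.03 0 1;0 0 0.025 0 1;0 0 0.012 0 1;0 0 0.008 0 1;0 0 0.006 0 1;0 0 0 0 1;0 0 0 0 1' 60; python3 -m handwheel '0 0 0.004 0 1;0 0 0.003 0 1;0 0 0 0 1;0 0 0 0 1'
```

```text
time: 14.98
tcp_pos: [0.5663, -0.2599, 0.1482]
eef_rot: [0.001, 0.595, 0.804, 0.0]
contact_force: [-1.3, 0.0, -1.1]
width: 0.0211
finger_force: 60.0
time: 15.48
tcp_pos: [0.566, -0.2596, 0.1405]
eef_rot: [-0.0, 0.595, 0.804, -0.0]
contact_force: [0.0, -0.1, -0.2]
width: 0.021
finger_force: 60.0
```

```bash
python3 -m handwheel '0.0008 0 0.002 0 1;0 0 0.002 0 1;0 0 0.002 0 1;0 0 0 0 1'; python3 -m handwheel '0 0 0.002 0 1;0 0 0.002 0 1;0 0 0.001 0 1;0 0 0 0 1'
```

```text
time: 15.98
tcp_pos: [0.5669, -0.2597, 0.1363]
eef_rot: [0.002, 0.595, 0.804, -0.0]
contact_force: [0.0, -0.7, 4.4]
width: 0.0211
finger_force: 60.0
time: 16.48
tcp_pos: [0.5656, -0.2586, 0.1288]
eef_rot: [-0.0, 0.595, 0.804, 0.0]
contact_force: [1.9, -0.1, -1.8]
width: 0.021
finger_force: 60.0
```

```bash
python3 -m handwheel '0 0 0.001 0 1;0 0 0.001 0 1;0 0 0 0 1;0 0 0 0 1;0 0 0 0 1'; python3 -m handwheel '0 0 0 0 1;0 0 0 0 1'
```

```text
time: 17.1
tcp_pos: [0.5657, -0.2588, 0.1279]
eef_rot: [-0.0, 0.595, 0.804, 0.0]
contact_force: [-0.8, 2.0, 6.4]
width: 0.0212
finger_force: 60.0
time: 17.35
tcp_pos: [0.5657, -0.2588, 0.1279]
eef_rot: [-0.0, 0.595, 0.804, -0.0]
contact_force: [-1.9, 1.2, 5.1]
width: 0.0212
finger_force: 60.0
```

```bash
python3 -m handwheel '0 0 0.001 0 1;0 0 0.001 0 1;0 0 0 0 1;0 0 0 0 1;0 0 0 0 1'; python3 -m handwheel '0 0 0 0 1;0 0 0 0 1;0 0 0 0 1'; python3 - <<'E'
from h import *
out=[]
for n in("top","side"):
    I,D=optics.grab_frame(n); P=cloud(n,D); r,c=map(int,proj(n,[.5657,-.2588,.11])); out.append(cv2.resize(I[r-50:r+50,c-60:c+60],(400,333),interpolation=cv2.INTER_CUBIC))
    print(n,jar(n,P)); m=(np.hypot(P[...,0]-.565,P[...,1]+.2585)<.027)&(P[...,2]>.1)&(P[...,2]<.116); print(m.sum(),np.median(P[m][:,2]))
cv2.imwrite("pics/end.png",np.hstack(out))
for i in range(3): optics.grab_frame("top"); print(bot.get_state()["contact_force"])
E
```

```text
time: 17.98
tcp_pos: [0.5658, -0.2588, 0.1268]
eef_rot: [-0.0, 0.595, 0.804, -0.0]
contact_force: [-3.4, 3.3, 9.9]
width: 0.0212
finger_force: 60.0
time: 18.35
tcp_pos: [0.5658, -0.2588, 0.1268]
eef_rot: [-0.0, 0.595, 0.804, -0.0]
contact_force: [-2.9, 2.9, 8.7]
width: 0.0211
finger_force: 60.0
top (array([ 0.5646, -0.2585]), 0, np.float64(0.0))
0 nan
side (array([ 0.5642, -0.2582]), 2, np.float64(110.4))
222 0.10808893971987099
[-3.14672509  2.0624135   9.23313717]
[-3.21152105  3.00040204  9.15627799]
[-3.64729462  2.52844718 10.01805522]
  return _methods._mean(a, axis=axis, dtype=dtype,
  ret = ret.dtype.type(ret / rcount)
```

View pics/end.png

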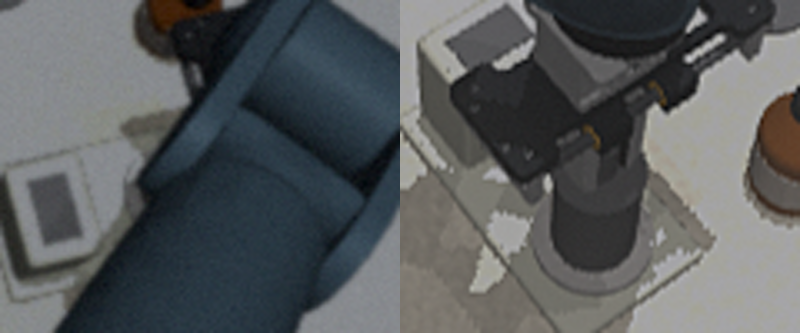

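The lid disc sits flush on the jar in the side view (crop 600,190), straight. There is a small side load, which I'll relieve by a small shift.

```bash
python3 -m handwheel '0.0008 -0.0004 0.0004 0 1;0 0 0 0 1;0 0 0 0 1;0 0 0 0 1'; python3 -m handwheel '0 0 0 0 1;0 0 0 0 1;0 0 0 0 1'
```

```text
time: 19.1
tcp_pos: [0.5657, -0.2587, 0.1268]
eef_rot: [0.001, 0.595, 0.804, -0.0]
contact_force: [-1.9, 1.2, 9.1]
width: 0.0209
finger_force: 60.0
time: 19.48
tcp_pos: [0.5657, -0.2587, 0.1268]
eef_rot: [0.001, 0.595, 0.804, -0.0]
contact_force: [-2.4, 1.1, 9.5]
width: 0.021
finger_force: 60.0
```

```bash
python3 -c "
from rig import bot
print(bot.close_job())"
```

```text
the job is handed in; nothing more can be done
None
```

I handed the job in at about 19.5 s of the 66 s allowed, with the jar's label facing the reader, the lid snapped in straight, and the gripper still on the knob pressing down at about 9 N (seal squeezed roughly 2.5 mm by my estimate); no verdict was returned.

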